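Put the study ornaments back on their own stands

TASK

After dusting, the three ornaments on the desk ended up on the wrong display stands. Put each back on the stand whose shape matches its foot - statuette on the square stand, globe on the round one, clock on the oblong one - standing upright in the middle and lined up with the stand's edges (either way round); park an ornament in the middle of the empty cork coaster to free the first stand, and leave the coaster empty at the end. Set the ornaments down rather than dropping them, do not tip them over, and do not shift the pen pot, photo frame or telephone.

Things in the scene. Friction and masses are not known exactly. Their poses are not given: they have to be found in the camera images.
- torso: Statuette: white torso, no head or arms, on a square black foot; 122 high, 0.35 kg. Foot 56 x 56, 22 high. The chest, 78 to 114 above the underside, is a rounded block 30 thick along x, about 70 wide along y with the shoulders: grip across x, 96 above the underside. Waist and hips are 25 to 28 thick. Front +x. Origin: centre of the underside, z up. Starts on the round stand.
- globe: Small globe: a blue ball of diameter 54 on a thin stem and a round brass foot of diameter 62; 91 high, about 0.3 kg. The ball's centre is 58 above the underside: grip it there, any direction. Origin: centre of the foot's underside, z up. Starts on the oblong stand.
- clock: Mantel clock: light wooden case, round top, paper dial at +x, oblong dark foot; 90 high, 0.35 kg. Foot 46 (x) x 98 (y), 10 high; case 34 thick along x, 80 wide along y; the top is round, radius 40 about a level axis 50 above the underside. Grip across x, 60 above the underside. Origin: centre of the underside, z up. Starts on the square stand.
- stand_square: Square display stand of dark wood with a brass line, fixed to the desk; 104 x 104, its flat top 92 x 92 and 40 above the desk. Origin: centre of the underside; x and y along its edges. The statuette belongs here.
- stand_round: Round display stand of dark wood with a brass line, fixed; diameter 104, flat top of diameter 92, 30 above the desk. Origin: centre of the underside. The globe belongs here.
- stand_oblong: Oblong display stand of dark wood with a brass line, fixed; 74 (x) x 134 (y), flat top 64 x 124, 20 above the desk. Origin: centre of the underside, y along its length. The clock belongs here, its long side along the stand's long side.
- coaster: Round cork coaster, fixed; diameter 116, 5 thick, empty at the start: the parking place. Origin: centre of the underside.
- pen_pot: Dark round metal pen pot with three pens, diameter 68, 85 high, 130 with the pens, loose: leave it. Origin: centre of the underside.
- photo_frame: Small brass photo frame leaning on its foot, 100 wide (y), 112 high, about 75 deep, loose: leave it. Origin: underside, near the middle.
- phone: White cordless telephone upright in a grey cradle 85 x 75, about 155 high, loose: leave it. Origin: centre of the cradle's underside.
There are look-alikes about, which are no part of the job. Leave any orange or turquoise look-alike of the globe alone.

How it is judged:
By the outcome, as a careful person would: the job done as asked, in the order asked, and still so for the second after the job is handed in, with the robot touching nothing.
It also fails if it takes over 115 s, if anything falls off the work surface, if the arm or the gripper's body presses on something with over 40 N, if the wrist force passes 120 N, or if a joint passes its speed limit or range.

ROBOT

A 7-joint arm with a two-finger parallel gripper is mounted at the origin on the work surface. World frame = base frame: x ahead of the robot, y to its left, z up, the work surface at z = 0. Lengths are in mm, angles in rad, forces in N, time in s.
With the tool pointing down it reaches from about 425 to 950 mm from the base axis. Payload 4.7 kg.
Tool frame: the origin (TCP) lies midway between the tips of the shut fingers; the grasp point (between the pads) lies 19 mm behind it; z points along the fingers, y is the line along which they close (so a half turn about z gives the same grasp; the last joint's range is limited). The gripper opens to 85 mm and grips with 20 to 120 N. Pads are 22 mm wide; open, the fingers measure 114 mm over their backs; the gripper's body (76 mm by 85 mm) begins 54 mm behind the grasp point. The pads swing forward as they close: fully open they stand 13 mm farther back than shut.
Start: joints at [-1.329, 0.469, -0.049, 1.532, 0.024, 1.141, -0.082], TCP at [180.522, 650.431, 231.335] pointing down, gripper open.
Joint ranges: [-2.59, 2.59], [-0.33, 1.99], [-1.39, 1.29], [0.1, 2.45], [-1.04, 4.18], [0.21, 1.99], [-2.66, 2.66]. Speed limits (rad/s): [2.57, 2.57, 3.14, 3.14, 3.14, 3.14, 3.14].

INTERFACE

Orientations are given as a unit quaternion [w, x, y, z].
In Python, from cell import arm gives the robot as it stands.
- The arm moves only by the shell command python3 -m pendant 'ROWS' [FORCE]. ROWS is JSON, a list of rows, each a list of 7 numbers: the finger opening in mm, from 0 to 85.4, then the shift along the world's x, y, z in mm, then the turn, a rotation vector about the world's x, y, z in degrees. A call has 1 to 20 rows; each row shifts and turns the commanded pose from where the row before left it; what a row does not reach is not made up. A row lasts 1/10 s, in which the tool goes at most 50 mm and 8.59 degrees, less where a joint would pass 70% of its speed; a pose out of reach is approached as far as the arm can. A call with a gripper value outside its range is refused whole. The fingers move at their own pace and stop on an object; FORCE is the grip in N (left out, the last holds). Time passes only in rows, so rows that do not move let the fingers close. It gives the time, the measured TCP pose, the force, the opening and the grip force at its end, in the units of the state.
- arm.state(): the state, without advancing time (a new reading comes with each control period).
- arm.get_image(name): name is "scene" or "top" or "wrist"; returns a dict with "color" (384x512x3 uint8, blue, green, red), "intrinsics" (3x3 intrinsics, pixels), "position" and "attitude" of the camera in the world. Camera axes: x right, y down, z forward; pixel columns grow to the right and rows downward; lengths in mm; the calibration is good to about 2 mm. The wrist camera is an equidistant fisheye: a pixel r from the principal point sees the ray r / f radians off the axis. A picture is of the moment at which its call begins. There is no depth.
- arm.job_done(): hands the job in; it is judged then, once.
The state is a dict: "time": time; "qpos": joint angles; "joint_vel": joint speeds; "effort": joint torques, N m; "tcp_pos": TCP position; "ee_rot": TCP orientation; "ft_force": force on the tool from outside, world axes, zero at the start; "torque": the same for the moment, N m; "finger_gap": opening from 0.0 (shut) to 1.0 (fully open); "finger_force": force on a finger pad.
Only numpy, scipy, OpenCV 4.12 (cv2) and the standard library are available. Lean on these libraries where they do the work, as an engineer would, in place of code of your own. Each camera call takes 0.05 s, during which the arm holds its last target. There are 200 camera calls.

## Working session

There is one attempt and no reset: what is moved stays moved. The work goes in short steps, Python scripts to look and compute and a shell command to move; the robot and the scene stay as the last step left them, time stands still between calls to the robot, and variables do not carry over. Pictures are saved under pics/ and viewed, at most 20 in all, crops included, and the job is handed in when it is done.

```bash
ls; mkdir -p pics
python3 - <<'E'
from cell import arm
import cv2,pickle
for n in("scene","top"):
    d=arm.get_image(n); cv2.imwrite(f"pics/{n}0.png",d["color"]); pickle.dump(d,open(f"{n}0.pkl","wb"))
    print(n,d["intrinsics"],d["position"],d["attitude"])
s=arm.state();print(s)
E
```

```text
pics
scene [[464.92127053   0.         254.04905688]
 [  0.         464.92127053 191.48190821]
 [  0.           0.           1.        ]] [ 961.4250559   896.43483899 1072.28087529] [-0.08739158  0.23048073  0.89707706 -0.36673438]
top [[437.80863783   0.         257.78168027]
 [  0.         437.80863783 184.41270551]
 [  0.           0.           1.        ]] [ 316.67849052   21.93115797 1355.67973622] [ 0.04157456 -0.69555206  0.71565367 -0.04815301]
{'time': 0.1, 'qpos': array([-1.32894972,  0.46938218, -0.04861531,  1.53356033,  0.02407129,
        1.14101465, -0.08232214]), 'joint_vel': array([ 0.00225179, -0.00346062,  0.00037998, -0.00179542, -0.00026549,
        0.00121523,  0.00066124]), 'effort': array([ 3.37002466e-04, -5.11515319e+01, -4.71117406e-02, -2.38394111e+01,
        1.07722761e-02,  4.39088748e-03, -2.36724782e-05]), 'tcp_pos': array([180.35643589, 649.91506238, 230.35798938]), 'ee_rot': array([-1.06804347e-04,  1.34953839e-01,  9.90851487e-01, -8.83808591e-04]), 'ft_force': array([ 0.03490875,  0.23419001, -0.71550452]), 'torque': array([ 0.03350154, -0.02436053, -0.01206201]), 'finger_force': 0.0, 'finger_gap': 1.003651467226653}
```

View images.

View pics/scene0.png

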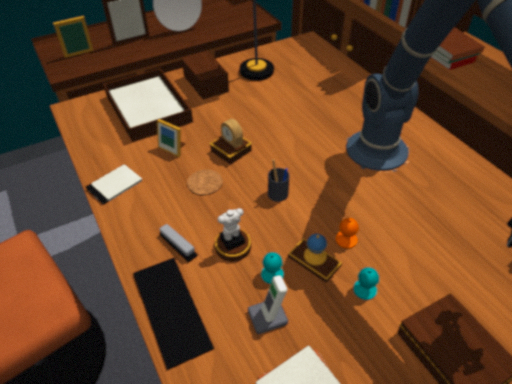

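View pics/top0.png

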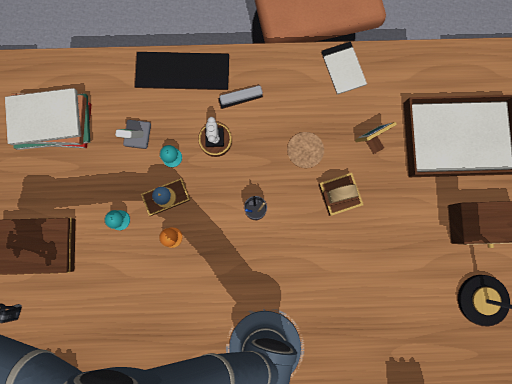

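```bash
cat > h.py <<'E'
import numpy as np,cv2,pickle
from scipy.spatial.transform import Rotation as R
def rot(d): return R.from_quat(np.r_[d["attitude"][1:],d["attitude"][0]]).as_matrix()
def ray(d,uv,fish=False):
    K=d["intrinsics"];p=(np.atleast_2d(uv).astype(float)-K[:2,2])/[K[0,0],K[1,1]]
    if fish:
        r=np.linalg.norm(p,axis=1,keepdims=True);v=np.c_[p/np.maximum(r,1e-9)*np.sin(r),np.cos(r)]
    else: v=np.c_[p,np.ones(len(p))]
    return v@rot(d).T
def onz(d,uv,z,fish=False):
    v=ray(d,uv,fish);c=np.array(d["position"]);return (c+v*((z-c[2])/v[:,2:]))[:,:2]
def proj(d,P,fish=False):
    K=d["intrinsics"];v=(np.atleast_2d(P)-d["position"])@rot(d)
    if fish:
        n=np.linalg.norm(v[:,:2],axis=1,keepdims=True);q=v[:,:2]/np.maximum(n,1e-9)*np.arctan2(n,v[:,2:])
    else: q=v[:,:2]/v[:,2:]
    return q*[K[0,0],K[1,1]]+K[:2,2]
def load(n): return pickle.load(open(n+".pkl","rb"))
def snap(n,tag):
    from cell import arm
    d=arm.get_image(n);cv2.imwrite(f"pics/{tag}.png",d["color"]);pickle.dump(d,open(tag+".pkl","wb"));return d
E
python3 - <<'E'
from h import *
t=load("top0");s=load("scene0")
a=cv2.resize(t["color"][110:225,110:370],None,fx=3,fy=3,interpolation=cv2.INTER_CUBIC)
b=cv2.resize(s["color"][110:280,150:370],None,fx=1.4,fy=1.4)
cv2.imwrite("pics/crop1.png",a)
for n,uv in dict(torso=(215,138),globe=(165,197),clock=(341,194),coaster=(306,149),pot=(255,210),frame=(377,132),phone=(135,133),t1=(170,155),t2=(117,220),o=(171,237)).items(): print(n,onz(t,uv,20).round())
E
```

```text
torso [[636. 136.]]
globe [[456. 292.]]
clock [[ 450. -248.]]
coaster [[ 594. -146.]]
pot [[409.  18.]]
frame [[ 642. -371.]]
phone [[659. 385.]]
t1 [[586. 276.]]
t2 [[390. 438.]]
o [[334. 274.]]
```

View pics/crop1.png

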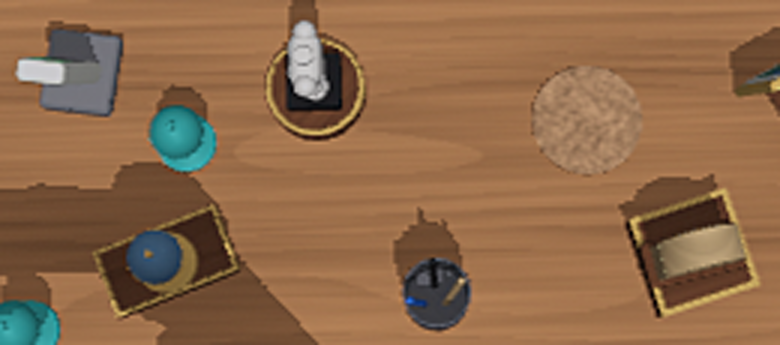

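Blue ball on the brass foot at top-image pixel (165,197) is the globe. The candidates (170,155) and (117,220), both turquoise, and (171,237), orange, are decoys. The enlarged crop confirms this. Next I move above the oblong stand with the wrist camera.

```bash
python3 -m pendant '[[85,28,-36,10,0,0,0],[85,28,-36,10,0,0,0],[85,28,-36,10,0,0,0],[85,28,-36,10,0,0,0],[85,28,-36,10,0,0,0],[85,28,-36,10,0,0,0],[85,28,-36,10,0,0,0],[85,28,-36,10,0,0,0],[85,28,-36,0,0,0,0],[85,0,0,0,0,0,0],[85,0,0,0,0,0,0]]'
python3 - <<'E'
from h import *
d=snap("wrist","w1");print(d["intrinsics"],d["position"],rot(d).round(3))
t=load("top0");hsv=cv2.cvtColor(t["color"],cv2.COLOR_BGR2HSV)
import numpy as np
E
```

```text
time: 1.2
tcp_pos: [433.0, 325.3, 311.1]
ee_rot: [-0.0, 0.136, 0.991, -0.0]
ft_force: [-0.3, 1.3, -0.1]
finger_gap: 0.992
finger_force: 0.0
[[297.31863964   0.         257.94540367]
 [  0.         297.31863964 194.59458059]
 [  0.           0.           1.        ]] [367.69436031 342.95524096 453.76661655] [[ 0.269  0.928  0.259]
 [ 0.963 -0.259 -0.072]
 [ 0.001  0.269 -0.963]]
```

View pics/w1.png

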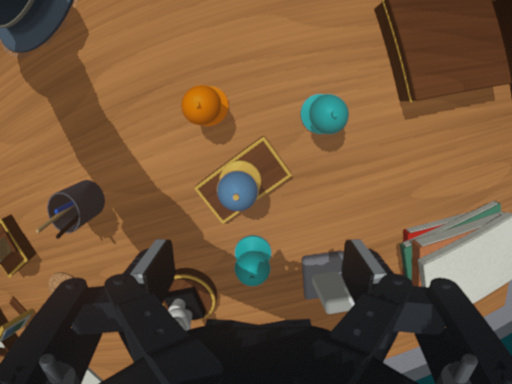

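The wrist image shows the globe (238,188) on the oblong stand, whose brass outline has corners at about (264,138), (291,177), (222,222) and (195,186). The orange decoy is at (204,105), and the turquoise ones are at (327,113) and (253,260).

```bash
cat >> h.py <<'E'
def brass(d):
    h,s,v=cv2.split(cv2.cvtColor(d["color"],cv2.COLOR_BGR2HSV).astype(int))
    return ((h>=18)&(h<=30)&(s>110)&(v>100)).astype(np.uint8)
def pts(m,d,z,c,rad,fish,n=3):
    n_,l,st,_=cv2.connectedComponentsWithStats(m,connectivity=8)
    m=np.isin(l,[i for i in range(1,n_) if st[i,4]>=n])
    vu=np.argwhere(m);q=onz(d,vu[:,::-1],z,fish);return q[np.linalg.norm(q-c,axis=1)<rad]
def rect(q):
    (c,wh,a)=cv2.minAreaRect(q.astype(np.float32));return np.round([*c,*wh,a],1)
E
python3 - <<'E'
from h import *
w=load("w1");t=load("top0")
hs=cv2.cvtColor(w["color"],cv2.COLOR_BGR2HSV)
print(hs[136:142,262:267,:].reshape(-1,3)[::3].tolist(), hs[60,150].tolist(),hs[170,245].tolist())
for d,f in((w,1),(t,0)):
  m=brass(d);print(m.sum())
  for z in(14,20): print(z,rect(pts(m,d,z,(456,292),85,f)))
  print('sq',rect(pts(m,d,40,(450,-246),75,f)) if not f else '')
  q=pts(m,d,30,(636,136),65,f)
  if len(q)>4: print('rd',cv2.minEnclosingCircle(q.astype(np.float32)),len(q))
  # ball blue
  h,s,v=cv2.split(cv2.cvtColor(d["color"],cv2.COLOR_BGR2HSV).astype(int))
  b=((h>100)&(h<120)&(s>90)&(v>70)).astype(np.uint8);n,l,st,ce=cv2.connectedComponentsWithStats(b)
  for i in range(1,n):
    if st[i,4]>60:
      x=ce[i];print(st[i],x,onz(d,x,78,f))
E
```

```text
[[16, 157, 130], [14, 150, 148], [21, 158, 168], [15, 150, 150], [21, 156, 177], [22, 152, 191], [21, 157, 169], [21, 155, 176], [20, 157, 164], [21, 157, 171]] [15, 150, 165] [21, 152, 189]
2040
14 [459.1 292.3  74.6 134.9  20.4]
20 [457.9 293.   73.5 133.1  20.4]
sq 
rd ((627.8455810546875, 148.90826416015625), 49.03355407714844) 213
[ 219  172   37   38 1066] [236.9587242  190.48874296] [[456.01727308 289.98462389]]
[ 54 201  19  13  76] [ 62.63157895 206.96052632] [[405.94327506  15.73047456]]
1356
14 [458.3 293.3  71.8 133.1  20.9]
20 [457.6 292.1  71.5 132.5  20.9]
sq [ 449.8 -243.   104.3  105.    16.6]
rd ((631.7050170898438, 135.95074462890625), 51.16299057006836) 147
[152 187  18  17 230] [160.96956522 195.05217391] [[456.15747909 291.94036997]]
```

```bash
python3 -m pendant '[[85,12,-17,-30,0,0,0],[85,11,-17,-40,0,0,0],[85,0,0,-40,0,0,0],[85,0,0,-40,0,0,0],[85,0,0,-40,0,0,0],[85,0,0,-25,0,0,0],[85,0,0,-20,0,0,0],[85,0,0,-19,0,0,0],[85,0,0,0,0,0,0],[85,0,0,0,0,0,0]]' 30
python3 -m pendant '[[40,0,0,0,0,0,0],[40,0,0,0,0,0,0],[40,0,0,0,0,0,0],[40,0,0,0,0,0,0],[40,0,0,0,0,0,0],[40,0,0,0,0,0,0],[40,0,0,0,0,0,0]]' 35
```

```text
time: 2.25
tcp_pos: [454.7, 293.7, 57.2]
ee_rot: [-0.0, 0.134, 0.991, -0.0]
ft_force: [-0.0, -0.2, -0.2]
finger_gap: 0.994
finger_force: 0.0
time: 2.95
tcp_pos: [455.8, 292.6, 58.7]
ee_rot: [0.0, 0.135, 0.991, 0.001]
ft_force: [-2.1, -1.7, 3.9]
finger_gap: 0.613
finger_force: 35.7
```

```bash
python3 -m pendant '[[40,0,0,10,0,0,0],[40,0,0,20,0,0,0],[40,0,0,30,0,0,0],[40,0,0,40,0,0,0],[40,0,0,40,0,0,0],[40,0,0,0,0,0,0],[40,0,0,0,0,0,0]]'
python3 - <<'E'
from h import *
d=snap("top","t2");snap("wrist","w2")
c=d["color"][120:180,275:337]
lab=cv2.cvtColor(c,cv2.COLOR_BGR2HSV)
print(lab[::8,::8,1]);print(lab[::8,::8,0])
h=np.hstack([cv2.resize(load("w2")["color"],None,fx=1,fy=1),cv2.resize(d["color"][120:220,100:200],(288,288)).copy() if 0 else cv2.copyMakeBorder(cv2.resize(d["color"][110:220,100:200],(288,317)),0,67,0,0,0)])
cv2.imwrite("pics/v2.png",h)
E
```

```text
time: 3.65
tcp_pos: [455.5, 292.4, 198.3]
ee_rot: [0.001, 0.135, 0.991, 0.001]
ft_force: [0.0, -0.1, -4.0]
finger_gap: 0.611
finger_force: 37.7
[[130 130 130 131 130 130 130 132]
 [131 132 131 131 133 135 133 133]
 [132 134 136 100 103 101 131 131]
 [128 130 104 103 100 106 122 132]
 [132 134 104 101 106 100 103 131]
 [131 131 108 104 105 102 134 133]
 [131 133 132 131 135 129 132 130]
 [127 130 128 128 130 132 139 138]]
[[14 13 14 13 13 13 14 14]
 [14 13 13 13 13 13 13 13]
 [13 13 13 14 14 14 14 14]
 [13 14 14 13 14 14 14 13]
 [13 14 14 14 14 13 14 13]
 [13 13 13 14 13 13 13 14]
 [13 13 14 13 14 13 14 14]
 [14 14 13 13 14 14 13 13]]
```

View pics/v2.png

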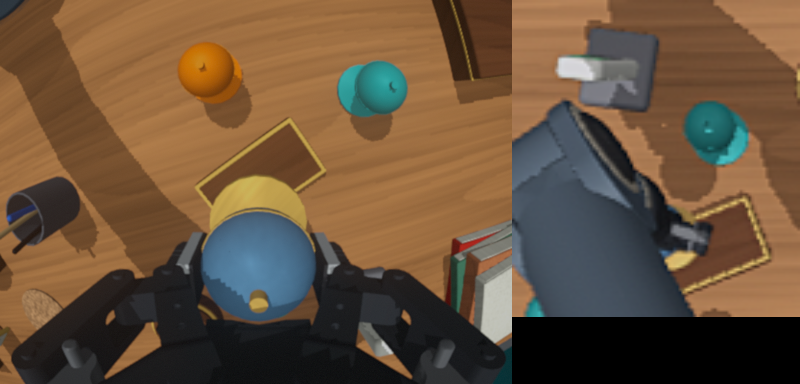

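The globe is held at (258,265), upright with its foot below it. The oblong stand is now free.

Run:
```python
from h import *
d=load("top0")
h,s,v=cv2.split(cv2.cvtColor(cv2.GaussianBlur(d["color"],(3,3),0),cv2.COLOR_BGR2HSV).astype(int))
m=(s<118).astype(np.uint8);n,l,st,ce=cv2.connectedComponentsWithStats(m)
i=l[149,306];vu=np.argwhere(l==i)[:,::-1];q=onz(d,vu,5);print(st[i],ce[i],q.mean(0),cv2.minEnclosingCircle(q.astype(np.float32)))
w=load("w2");mm=brass(w);vu=pts(mm,w,20,(458,292),85,1);print(rect(vu))
# yellow foot vs ball centroid: tilt
b=cv2.cvtColor(w["color"],cv2.COLOR_BGR2HSV);
```

```text
[ 288  132   36   36 1025] [305.39902439 149.48      ] [ 595.51213478 -146.07879396] ((595.75830078125, -146.16851806640625), 57.371036529541016)
[483.2 292.7 121.4 149.1  20.3]
```

```bash
python3 -m pendant '[[40,6,-20,10,0,0,0],[40,13,-40,10,0,0,0],[40,13,-40,0,0,0,0],[40,13,-40,0,0,0,0],[40,13,-40,0,0,0,0],[40,13,-40,0,0,0,0],[40,13,-40,0,0,0,0],[40,13,-40,0,0,0,0],[40,13,-40,0,0,0,0],[40,13,-40,0,0,0,0],[40,13,-40,0,0,0,0],[40,4,-18,0,0,0,0],[40,0,0,0,0,0,0],[40,0,0,0,0,0,0],[40,0,0,0,0,0,0]]'
python3 - <<'E'
from h import *
snap("wrist","w3");
E
```

```text
time: 5.25
tcp_pos: [595.0, -143.4, 216.1]
ee_rot: [-0.001, 0.134, 0.991, 0.001]
ft_force: [0.6, -0.1, -3.3]
finger_gap: 0.612
finger_force: 37.7
```

View pics/w3.png

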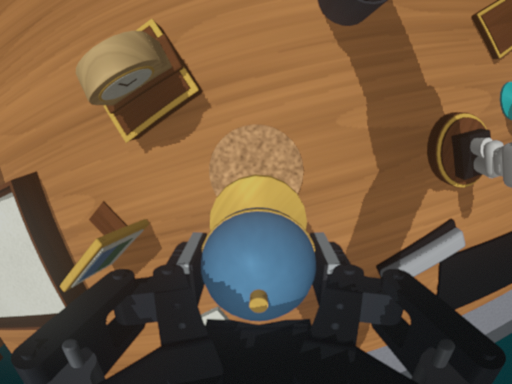

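The globe hangs centred in front of the coaster (257,160), with room to the photo frame (110,250). Lowering it.

```bash
python3 -m pendant '[[40,0,-2,-20,0,0,0],[40,0,0,-40,0,0,0],[40,0,0,-40,0,0,0],[40,0,0,-30,0,0,0],[40,0,0,-20,0,0,0],[40,0,0,-10,0,0,0],[40,0,0,-5,0,0,0],[40,0,0,-2,0,0,0],[40,0,0,0,0,0,0],[40,0,0,0,0,0,0]]'
```

```text
time: 6.3
tcp_pos: [596.3, -147.7, 51.5]
ee_rot: [0.001, 0.135, 0.991, 0.0]
ft_force: [0.9, 0.2, -2.0]
finger_gap: 0.615
finger_force: 37.7
```

```bash
python3 -m pendant '[[40,0,0.5,-2,0,0,0],[40,0,0.5,-2,0,0,0],[40,0,0,-1,0,0,0],[40,0,0,0,0,0,0],[40,0,0,0,0,0,0]]'
```

```text
time: 6.8
tcp_pos: [595.5, -146.6, 45.3]
ee_rot: [-0.0, 0.135, 0.991, 0.0]
ft_force: [-0.5, 0.3, -3.1]
finger_gap: 0.611
finger_force: 37.7
```

```bash
python3 -m pendant '[[40,0,0,-1,0,0,0],[40,0,0,-1,0,0,0],[40,0,0,0,0,0,0]]'; python3 -m pendant '[[40,0,0,-1,0,0,0],[40,0,0,0,0,0,0]]'
```

```text
time: 7.1
tcp_pos: [595.7, -146.7, 43.8]
ee_rot: [0.0, 0.135, 0.991, 0.0]
ft_force: [-1.7, -0.2, 0.8]
finger_gap: 0.615
finger_force: 38.0
time: 7.3
tcp_pos: [595.7, -146.7, 43.7]
ee_rot: [0.0, 0.135, 0.991, 0.0]
ft_force: [-4.2, 0.7, 8.0]
finger_gap: 0.613
finger_force: 38.6
```

```bash
python3 -m pendant '[[85,0,0,0,0,0,0],[85,0,0,0,0,0,0],[85,0,0,0,0,0,0],[85,0,0,0,0,0,0],[85,0,0,0,0,0,0],[85,0,0,15,0,0,0],[85,0,0,30,0,0,0],[85,0,0,40,0,0,0],[85,0,0,40,0,0,0],[85,-20,-12,40,0,0,0],[85,-30,-20,40,0,0,0],[85,-30,-20,40,0,0,0],[85,-30,-20,20,0,0,0],[85,-30,-20,0,0,0,0],[85,-6,-6,0,0,0,0],[85,0,0,0,0,0,0],[85,0,0,0,0,0,0]]'
python3 - <<'E'
from h import *
w=snap("wrist","w4");t=snap("top","t4")
m=brass(w)
q=pts(m,w,40,(450,-245),80,1);print(rect(q),len(q))
h,s,v=cv2.split(cv2.cvtColor(t["color"],cv2.COLOR_BGR2HSV).astype(int))
b=((h>100)&(h<120)&(s>90)&(v>70)).astype(np.uint8);n,l,st,ce=cv2.connectedComponentsWithStats(b)
for i in range(1,n):
    if st[i,4]>60: print(st[i],onz(t,ce[i],63))
E
```

```text
time: 9.0
tcp_pos: [454.6, -240.8, 301.8]
ee_rot: [0.0, 0.134, 0.991, 0.0]
ft_force: [0.8, -0.2, -0.2]
finger_gap: 0.999
finger_force: 0.0
[ 450.2 -245.2  105.   104.8   16.6] 1962
[300 137  17  17 208] [[ 596.29205217 -146.96753377]]
```

View pics/w4.png

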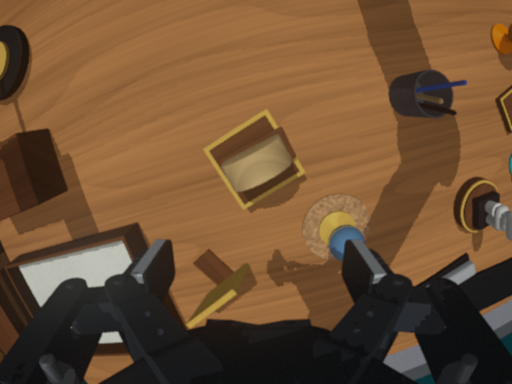

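The square stand's outline is at image corners (267,111), (304,175), (249,207) and (206,150). The clock sits on it at (258,162), turned relative to the stand. The parked globe is on the coaster (338,225), measured centred to 1 mm.

Run:
```python
from h import *
w=load("w4");t=load("t4")
a=cv2.resize(w["color"][100:215,195:315],None,fx=5,fy=5,interpolation=cv2.INTER_CUBIC)[:,:]
cv2.imwrite("pics/c4.png",a)
hs=cv2.cvtColor(w["color"],cv2.COLOR_BGR2HSV)
for p in [(258,162),(240,172),(280,150),(262,185),(235,155),(150,60)]: print(p,hs[p[1],p[0]])
```

```text
(258, 162) [ 19 106 163]
(240, 172) [ 19 106 168]
(280, 150) [ 18 112 134]
(262, 185) [ 13 157  70]
(235, 155) [ 16 130 108]
(150, 60) [ 14 151 150]
```

View pics/c4.png

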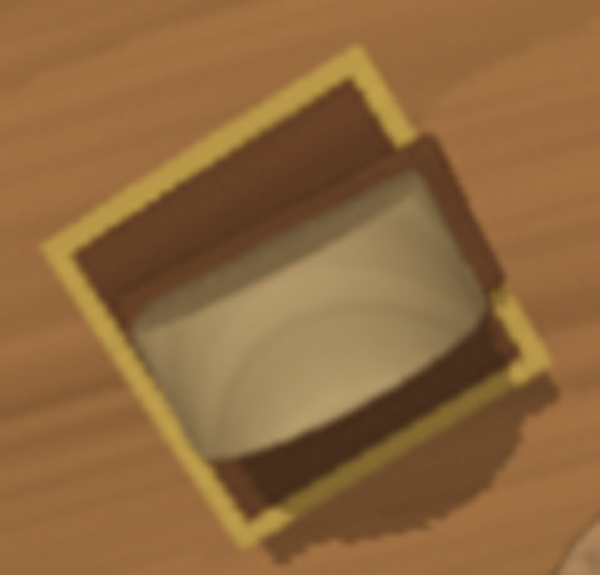

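Run:
```python
from h import *
w=load("w4");print(w["position"].round())
f=lambda P:np.array(P)/5+[195,100]-0.4
def show(n,P,z):
    q=onz(w,f(P),z,1);print(n,q.round(1).tolist());return q
q=show('foot L,C,R',[(118,292),(430,135),(503,288)],50)
print('len',np.linalg.norm(q[1]-q[0]),np.linalg.norm(q[2]-q[1]),'ang long',np.degrees(np.arctan2(*(q[1]-q[0])[::-1])),'mid L-R',(q[0]+q[2])/2)
q=show('case',[(130,330),(420,170),(487,310),(208,460)],90)
print('ang',[np.degrees(np.arctan2(*(b-a)[::-1])).round(1) for a,b in((q[0],q[1]),(q[3],q[2]),(q[0],q[3]),(q[1],q[2]))],q.mean(0),np.linalg.norm(q[1]-q[0]),np.linalg.norm(q[2]-q[1]))
```

```text
[ 389. -224.  444.]
foot L,C,R [[432.4, -290.3], [414.0, -198.7], [458.9, -190.1]]
len 93.3437604471308 45.65174127853068 ang long 101.34053349411309 mid L-R [ 445.6148569  -240.17081489]
case [[437.8, -283.4], [419.0, -205.7], [456.0, -198.6], [474.2, -274.2]]
ang [np.float64(103.6), np.float64(103.5), np.float64(14.1), np.float64(10.9)] [ 446.74813449 -240.4681895 ] 79.90647290889864 37.69906320202397
```

```bash
python3 -m pendant '[[85,-1,0,-14,0,0,-7.75],[85,-1,0,-14,0,0,-7.75],[85,-1,0,-14,0,0,-7.75],[85,-1,0,-14,0,0,-7.75],[85,-1,0,-14,0,0,-7.75],[85,-1,0,-14,0,0,-7.75],[85,-1,0,-14,0,0,-7.75],[85,0,0,-14,0,0,-7.75],[85,0,0,0,0,0,0],[85,0,0,0,0,0,0],[85,0,0,0,0,0,0]]'
python3 - <<'E'
from h import *
from cell import arm
s=arm.state();print(s["qpos"],s["tcp_pos"],s["ee_rot"])
w=snap("wrist","w5");print(w["position"])
E
```

```text
time: 10.2
tcp_pos: [447.7, -241.6, 190.2]
ee_rot: [0.001, 0.625, 0.781, 0.0]
ft_force: [0.8, 0.3, 0.3]
finger_gap: 1.002
finger_force: 0.0
[-0.06509086  0.26278884  0.57281303  1.99612235 -0.17683848  0.92954048
  0.81898241] [ 447.6970992  -241.60347125  190.20790509] [5.42770934e-04 6.24927129e-01 7.80682876e-01 1.89845992e-04]
[ 432.78938193 -175.95474012  332.80649832]
```

View pics/w5.png

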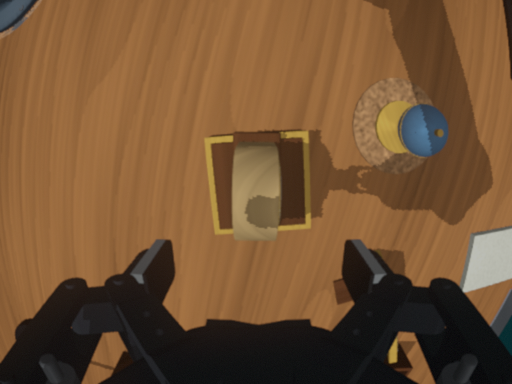

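The clock (257,190) now lies square between the fingers. The stand is turned about 4° from it, as measured. Going down to grip.

```bash
python3 -m pendant '[[85,0,0,-30,0,0,0],[85,0,0,-30,0,0,0],[85,0,0,-25,0,0,0],[85,0,0,-15,0,0,0],[85,0,0,-12,0,0,0],[85,0,0,0,0,0,0],[20,0,0,0,0,0,0],[20,0,0,0,0,0,0],[20,0,0,0,0,0,0],[20,0,0,0,0,0,0],[20,0,0,0,0,0,0],[20,0,0,0,0,0,0],[20,0,0,0,0,0,0],[20,0,0,0,0,0,0],[20,0,0,0,0,0,0]]' 40
```

```text
time: 11.75
tcp_pos: [447.0, -241.9, 78.3]
ee_rot: [0.0, 0.626, 0.78, 0.0]
ft_force: [-2.2, 1.2, 6.2]
finger_gap: 0.391
finger_force: 44.2
```

```bash
python3 -m pendant '[[20,0,0,8,0,0,0],[20,0,0,20,0,0,0],[20,0,0,35,0,0,0],[20,0,0,40,0,0,0],[20,0,0,40,0,0,0],[20,0,0,20,0,0,0],[20,0,0,0,0,0,0]]'
python3 -m pendant '[[20,1,20,0,0,0,0.5],[20,1,40,0,0,0,0.5],[20,1,40,0,0,0,0.5],[20,1,40,0,0,0,0.5],[20,1,40,0,0,0,0.5],[20,1,40,0,0,0,0.5],[20,1,40,0,0,0,0.5],[20,1,40,0,0,0,0.5],[20,1,40,0,0,0,0.5],[20,1,40,0,0,0,0.5],[20,1,40,0,0,0,1],[20,0,40,0,0,0,1],[20,0,40,0,0,0,1],[20,0,24,0,0,0,0],[20,0,10,0,0,0,0],[20,0,0,0,0,0,0],[20,0,0,0,0,0,0]]'
python3 - <<'E'
from h import *
w=snap("wrist","w6");m=brass(w)
E
```

```text
time: 12.45
tcp_pos: [448.2, -242.5, 243.5]
ee_rot: [0.003, 0.626, 0.78, 0.001]
ft_force: [0.4, -0.4, -3.8]
finger_gap: 0.395
finger_force: 43.5
time: 14.15
tcp_pos: [457.7, 290.1, 239.6]
ee_rot: [0.0, 0.571, 0.821, -0.001]
ft_force: [-0.3, -1.3, -2.5]
finger_gap: 0.397
finger_force: 43.3
```

View pics/w6.png

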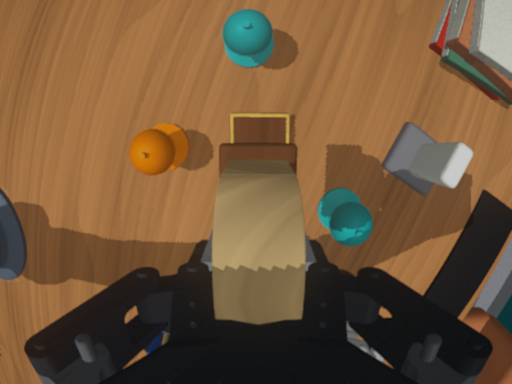

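The clock's foot (258,144) is in line with the oblong stand's brass outline, whose far corners are at (230,113) and (289,113).

Run:
```python
from h import *
w=load("w6")
a=onz(w,[(220,144),(297,144.5)],211,1);print(a,a.mean(0)-49*np.array([np.cos(np.radians(110.4)),np.sin(np.radians(110.4))]))
a=onz(w,[(230,113),(289.5,113)],20,1);u=np.array([np.cos(np.radians(110.5)),np.sin(np.radians(110.5))]);print(a,a.mean(0)-67*u,a.mean(0)-66*u)
```

```text
[[419.82686215 329.22745988]
 [461.70691856 344.53958101]] [457.84692067 290.95670296]
[[402.29039331 342.12784479]
 [469.53813525 367.27716547]] [459.37815882 291.94546845] [459.02795144 292.88214064]
```

```bash
python3 -m pendant '[[20,0.5,2,-30,0,0,0],[20,0,0,-40,0,0,0],[20,0,0,-40,0,0,0],[20,0,0,-30,0,0,0],[20,0,0,-20,0,0,0],[20,0,0,-10,0,0,0],[20,0,0,-4,0,0,0],[20,0,0,-2,0,0,0],[20,0,0,0,0,0,0],[20,0,0,0,0,0,0]]'
```

```text
time: 15.2
tcp_pos: [459.0, 294.7, 65.7]
ee_rot: [0.0, 0.57, 0.822, 0.001]
ft_force: [0.2, 0.2, -2.7]
finger_gap: 0.395
finger_force: 43.2
```

```bash
python3 -m pendant '[[20,0,0,-2,0,0,0],[20,0,0,-2,0,0,0],[20,0,0,0,0,0,0]]';python3 -m pendant '[[20,0,0,-1,0,0,0],[20,0,0,0,0,0,0],[20,0,0,0,0,0,0]]'
```

```text
time: 15.5
tcp_pos: [458.1, 294.3, 60.5]
ee_rot: [-0.0, 0.57, 0.822, -0.0]
ft_force: [0.1, 0.8, -2.7]
finger_gap: 0.39
finger_force: 43.2
time: 15.8
tcp_pos: [458.3, 294.3, 59.6]
ee_rot: [-0.0, 0.57, 0.822, 0.0]
ft_force: [-0.1, 0.6, -3.0]
finger_gap: 0.39
finger_force: 43.2
```

```bash
python3 -m pendant '[[20,0,-1.3,0,0,0,0],[20,0,0,-1,0,0,0],[20,0,0,0,0,0,0],[20,0,0,0,0,0,0]]';python3 -m pendant '[[20,0,0,-1,0,0,0],[20,0,0,0,0,0,0],[20,0,0,0,0,0,0]]'
```

```text
time: 16.2
tcp_pos: [458.3, 292.9, 58.6]
ee_rot: [0.0, 0.57, 0.822, -0.0]
ft_force: [-0.9, 0.0, -3.9]
finger_gap: 0.397
finger_force: 43.2
time: 16.5
tcp_pos: [458.4, 293.1, 58.4]
ee_rot: [-0.0, 0.57, 0.822, 0.0]
ft_force: [-3.5, -2.3, 5.6]
finger_gap: 0.394
finger_force: 44.2
```

```bash
python3 -m pendant '[[85,0,0,0,0,0,0],[85,0,0,0,0,0,0],[85,0,0,0,0,0,0],[85,0,0,0,0,0,0],[85,0,0,0,0,0,0],[85,0,0,0,0,0,0],[85,0,0,15,0,0,0],[85,0,0,30,0,0,0],[85,0,0,40,0,0,0],[85,0,0,40,0,0,0],[85,0,0,40,0,0,0],[85,0,0,30,0,0,0],[85,0,0,0,0,0,0],[85,0,0,0,0,0,0]]'
python3 - <<'E'
from h import *
w=snap("wrist","w7");a=cv2.resize(w["color"][100:280,170:345],None,fx=3.3,fy=3.3,interpolation=cv2.INTER_CUBIC);cv2.imwrite("pics/c7.png",a)
E
```

```text
time: 17.9
tcp_pos: [458.3, 293.0, 252.9]
ee_rot: [0.0, 0.57, 0.822, 0.001]
ft_force: [-0.7, -0.6, -0.1]
finger_gap: 0.994
finger_force: 0.0
```

View pics/c7.png

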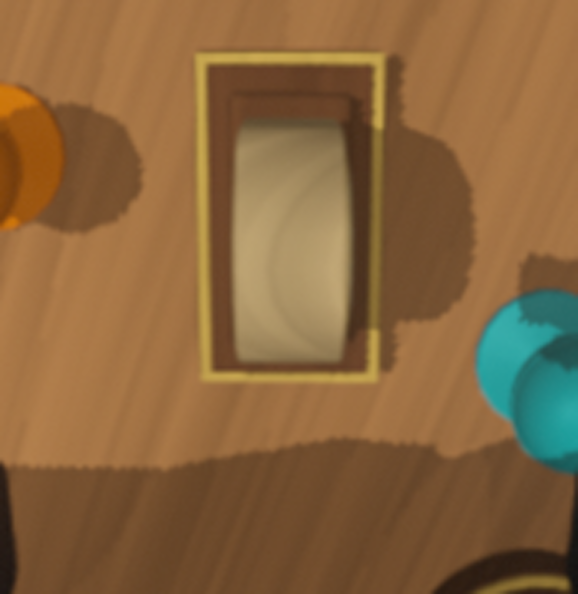

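Run:
```python
from h import *
w=load("w7");f=lambda P:np.array(P)/3.3+[170,100]-0.35
u=np.array([np.cos(np.radians(110.4)),np.sin(np.radians(110.4))])
a=onz(w,f([(231,93),(352,95)]),30,1);print(a.mean(0)-49*u,np.linalg.norm(a[1]-a[0]),np.degrees(np.arctan2(*(a[1]-a[0])[::-1])))
m=brass(w);q=pts(m,w,20,(458,292),85,1);print(rect(q))
q=onz(w,f([(196,53),(386,53),(377,382),(203,382)]),20,1);print(q.round(1).tolist(),q.mean(0))
# round stand from top0/t4 ; torso foot
t=load("top0");a=cv2.resize(t["color"][108:165,185:245],None,fx=6,fy=6,interpolation=cv2.INTER_CUBIC)
for z in(22,26,30):
  q=pts(brass(t),t,z,(632,136),62,0);e=cv2.fitEllipse(cv2.convexHull(q.astype(np.float32)));print(z,e,cv2.minEnclosingCircle(q.astype(np.float32)))
```

```text
[458.49379396 293.93081763] 44.82861061922532 19.597312488152344
[458.1 293.1  73.1 131.8  20.5]
[[402.1, 341.6], [469.6, 366.9], [514.8, 243.3], [448.5, 218.5]] [458.74062251 292.58744175]
22 ((634.4226684570312, 136.46810913085938), (100.20914459228516, 101.70165252685547), 159.03883361816406) ((633.6060180664062, 136.6388397216797), 51.47174835205078)
26 ((633.4554443359375, 136.0082550048828), (99.89371490478516, 101.21156311035156), 157.08987426757812) ((632.6554565429688, 136.2947998046875), 51.31736755371094)
30 ((632.5867309570312, 135.75474548339844), (99.40450286865234, 101.1100082397461), 157.195068359375) ((631.7050170898438, 135.95074462890625), 51.16299057006836)
```

The clock is on the oblong stand within about 1 mm and 1°. Next I look at the torso.

```bash
python3 -m pendant '[[85,15,-15,20,0,0,0],[85,30,-28,20,0,0,0],[85,30,-28,20,0,0,0],[85,30,-28,10,0,0,0],[85,30,-28,0,0,0,0],[85,30,-28,0,0,0,0],[85,9,-2,0,0,0,0],[85,0,0,0,0,0,0],[85,0,0,0,0,0,0]]'
python3 - <<'E'
from h import *
w=snap("wrist","w8");print(w["position"])
q=pts(brass(w),w,30,(632,136),62,1);print(cv2.fitEllipse(cv2.convexHull(q.astype(np.float32))))
c=proj(w,[632,136,60],1)[0].astype(int);print(c)
a=cv2.resize(w["color"][c[1]-70:c[1]+70,c[0]-80:c[0]+80],None,fx=4,fy=4,interpolation=cv2.INTER_CUBIC);cv2.imwrite("pics/c8.png",a)
E
```

```text
time: 18.85
tcp_pos: [631.2, 137.5, 321.0]
ee_rot: [-0.001, 0.569, 0.822, -0.001]
ft_force: [-0.8, -0.1, -0.2]
finger_gap: 0.996
finger_force: 0.0
[607.88677669 200.32458929 463.70843127]
((633.57080078125, 136.9178924560547), (99.29520416259766, 100.40406036376953), 146.80386352539062)
[258 164]
```

View pics/c8.png

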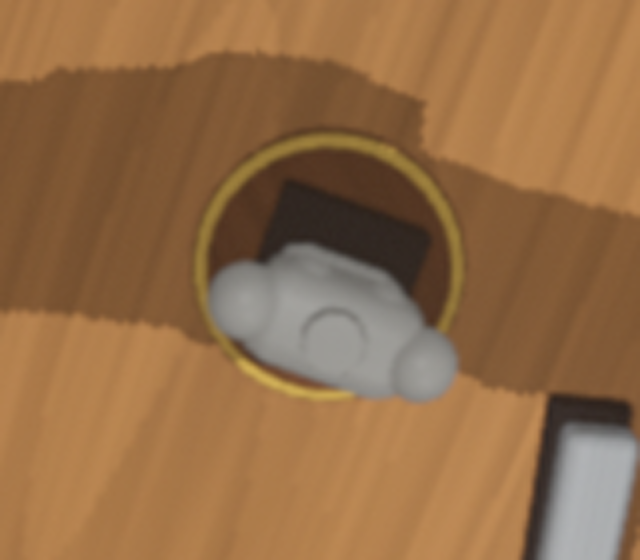

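The torso is seen from above: shoulders at crop (240,300) and (425,365), the foot's far corners at (287,182) and (430,235), and a brass ring centred at about (330,265).

Run:
```python
from h import *
w=load("w8");f=lambda P:np.array(P)/4+[178,94]-0.375
ang=lambda a,b:np.degrees(np.arctan2(*(b-a)[::-1]))
q=onz(w,f([(286,181),(431,235)]),52,1);e=q[1]-q[0];L=np.linalg.norm(e);n=np.array([e[1],-e[0]])/L
print(q.round(1).tolist(),L,ang(*q),[ (q.mean(0)+s*28*n).round(1) for s in(1,-1)])
for z in(120,130):
  s=onz(w,f([(240,300),(425,366),(333,343)]),z,1);print(z,s.round(1).tolist(),ang(s[0],s[1]),s[:2].mean(0),np.linalg.norm(s[1]-s[0]))
print(onz(w,f([(333,343)]),152,1))
```

```text
[[607.9, 163.7], [661.7, 163.9]] 53.829792415361354 0.26930343257126366 [array([634.9, 135.8]), array([634.7, 191.8])]
120 [[607.4, 132.1], [665.7, 132.8], [637.6, 129.6]] 0.6554993941471938 [636.56113295 132.47240799] 58.33537499153508
130 [[607.4, 134.1], [664.0, 134.8], [636.7, 131.7]] 0.6554993941471776 [635.72686898 134.44652835] 56.63814065903456
[[634.81956128 136.22363252]]
```

```bash
python3 -m pendant '[[85,1,0,-10,0,0,7.8],[85,1,0,-10,0,0,7.8],[85,1,-1,-10,0,0,7.8],[85,1,0,-10,0,0,7.8],[85,0,0,-10,0,0,7.8],[85,0,0,-10,0,0,7.8],[85,0,0,-10,0,0,7.8],[85,0,0,-10,0,0,7.8],[85,0,0,-10,0,0,7.6],[85,0,0,0,0,0,0],[85,0,0,0,0,0,0],[85,0,0,0,0,0,0]]'
python3 - <<'E'
from h import *
from cell import arm
s=arm.state();print(s["qpos"],s["tcp_pos"],s["ee_rot"])
w=snap("wrist","w9");c=proj(w,[635,136,126],1)[0];print(c)
# white mask centre & direction
h,S,v=cv2.split(cv2.cvtColor(w["color"],cv2.COLOR_BGR2HSV).astype(int))
m=((S<45)&(v>100)).astype(np.uint8);n,l,st,ce=cv2.connectedComponentsWithStats(m)
for i in range(1,n):
  if st[i,4]>200: print(st[i],ce[i],cv2.minAreaRect(np.argwhere(l==i)[:,::-1].astype(np.float32)))
E
```

```text
time: 20.1
tcp_pos: [636.3, 135.7, 233.5]
ee_rot: [0.001, -0.004, 1.0, 0.0]
ft_force: [0.1, -0.4, -1.2]
finger_gap: 0.992
finger_force: 0.0
[-0.32228044  0.42449327  0.06587968  1.59877217 -0.03038068  1.11810668
  1.32947516] [636.32602342 135.73866031 233.45868062] [ 5.61933531e-04 -3.82677844e-03  9.99992488e-01  2.53473455e-04]
[258.82113574 190.62599212]
[ 241  151   38   85 2477] [258.9031086  192.40209931] ((259.5, 193.0), (84.0, 37.0), 90.0)
[ 406  156  103   60 2897] [449.92267863 185.31066621] ((458.794189453125, 195.32354736328125), (96.2866439819336, 58.9361572265625), 14.03624439239502)
[352 240  33  43 389] [369.83804627 260.41131105] ((369.30157470703125, 258.4848937988281), (48.80509948730469, 13.498385429382324), 62.35402297973633)
[   5  250   50   65 1736] [ 30.5437788  278.52822581] ((32.51776123046875, 280.06231689453125), (62.63127136230469, 32.776611328125), 62.78388977050781)
[ 173  253   71   30 1432] [206.47695531 267.31215084] ((206.43370056152344, 266.7106018066406), (22.474149703979492, 70.85873413085938), 80.90972137451172)
[488 315  24  36 502] [503.10159363 329.73505976] ((499.5, 332.5), (35.0, 23.0), 90.0)
[ 384  338   47   42 1256] [407.61624204 358.86863057] ((404.6123962402344, 361.3698425292969), (45.000003814697266, 38.5384635925293), 67.38013458251953)
```

```bash
python3 -m pendant '[[85,-1,0,-30,0,0,0],[85,0,0,-40,0,0,0],[85,0,0,-30,0,0,0],[85,0,0,-18,0,0,0],[85,0,0,-11,0,0,0],[85,0,0,0,0,0,0],[15,0,0,0,0,0,0],[15,0,0,0,0,0,0],[15,0,0,0,0,0,0],[15,0,0,0,0,0,0],[15,0,0,0,0,0,0],[15,0,0,0,0,0,0],[15,0,0,0,0,0,0],[15,0,0,0,0,0,0],[15,0,0,0,0,0,0]]' 45
python3 -m pendant '[[15,0,0,6,0,0,0],[15,0,0,15,0,0,0],[15,0,0,30,0,0,0],[15,0,0,30,0,0,0],[15,0,0,20,0,0,0],[15,0,0,0,0,0,0],[15,0,0,0,0,0,0]]'
python3 - <<'E'
from h import *
w=snap("wrist","w10")
E
```

```text
time: 21.65
tcp_pos: [635.9, 135.4, 104.6]
ee_rot: [0.001, -0.004, 1.0, 0.0]
ft_force: [-0.9, 1.3, 4.9]
finger_gap: 0.346
finger_force: 47.6
time: 22.35
tcp_pos: [634.8, 134.7, 204.4]
ee_rot: [-0.0, -0.004, 1.0, -0.0]
ft_force: [-0.9, -0.6, -3.3]
finger_gap: 0.345
finger_force: 46.7
```

View pics/w10.png

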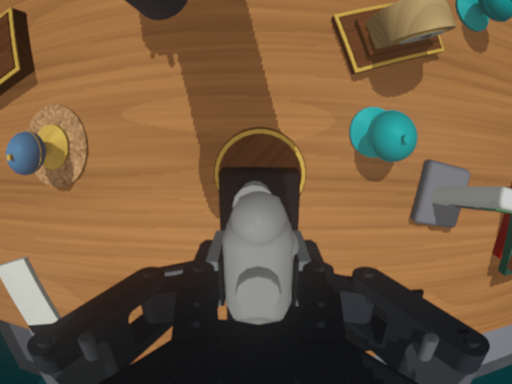

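The torso is held upright, its foot square to the gripper at (259,185). The round stand is free.

```bash
python3 - <<'E'
from h import *
w=load("w10");a=onz(w,[(219,168.5),(299.5,168.5)],152,1);print(a,a.mean(0)+[28,0])
q=pts(brass(w),w,30,(632,136),62,1);print(cv2.minEnclosingCircle(q.astype(np.float32)))
E
python3 -m pendant '[[15,-8,-16,15,0,0,0],[15,-17,-35,15,0,0,-7.4],[15,-17,-35,0,0,0,-7.4],[15,-17,-35,0,0,0,-7.4],[15,-17,-35,0,0,0,-7.4],[15,-17,-35,0,0,0,-7.4],[15,-17,-35,0,0,0,-7.4],[15,-17,-35,0,0,0,-7.4],[15,-17,-35,0,0,0,-7.4],[15,-17,-35,0,0,0,-7.4],[15,-17,-35,0,0,0,-7.2],[15,-7,-14,0,0,0,0],[15,0,0,0,0,0,0],[15,0,0,0,0,0,0]]'
python3 - <<'E'
from h import *
w=snap("wrist","w11")
q=pts(brass(w),w,40,(450,-245),85,1);print(rect(q))
E
```

```text
[[603.61690648 107.73844276]
 [603.09109878 161.71523204]] [631.35400263 134.7268374 ]
((632.5917358398438, 135.90953063964844), 49.99482345581055)
time: 23.8
tcp_pos: [450.0, -244.1, 233.5]
ee_rot: [-0.001, 0.597, 0.802, -0.0]
ft_force: [-0.1, 1.1, -2.8]
finger_gap: 0.35
finger_force: 46.5
[ 450.2 -244.   104.5  103.5   16.6]
```

View pics/w11.png

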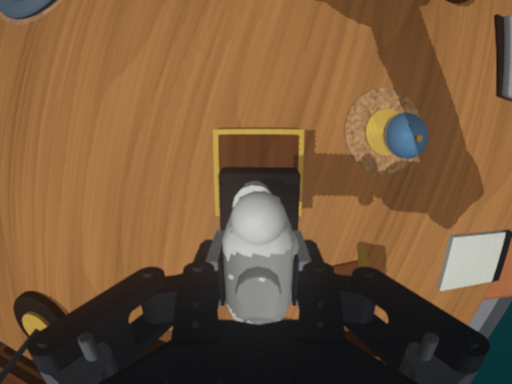

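The torso is above the square stand and parallel with it: foot (259,190), outline corners (215,130) and (304,130). Lowering it to just above.

```bash
python3 -m pendant '[[15,0,0,-20,0,0,0],[15,0,0,-35,0,0,0],[15,0,0,-30,0,0,0],[15,0,0,-18,0,0,0],[15,0,0,-8,0,0,0],[15,0,0,0,0,0,0],[15,0,0,0,0,0,0]]'
python3 - <<'E'
from h import *
w=snap("wrist","w12")
a=cv2.resize(w["color"][100:240,180:340],None,fx=4,fy=4,interpolation=cv2.INTER_CUBIC);cv2.imwrite("pics/c12.png",a)
E
```

```text
time: 24.55
tcp_pos: [451.3, -244.8, 124.3]
ee_rot: [0.001, 0.597, 0.803, 0.0]
ft_force: [0.2, 0.1, -2.2]
finger_gap: 0.348
finger_force: 46.6
```

View pics/c12.png

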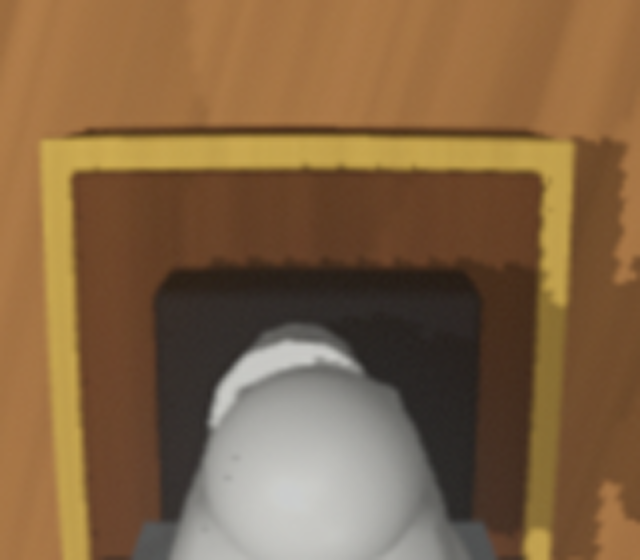

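Run:
```python
from h import *
w=load("w12");f=lambda P:np.array(P)/4+[180,100]-0.375
a=np.radians(106.6);u=np.array([np.cos(a),np.sin(a)]);v=np.array([u[1],-u[0]])
C=np.array([450.2,-244.2])
def rel(P,z): 
    q=onz(w,f(P),z,1)-C; return np.c_[q@v,q@u].round(1).tolist()
print('foot bottom edge',rel([(170,268),(465,268)],50),'top edge',rel([(157,292),(479,292)],72))
print('stand',rel([(42,140),(574,142)],40), 'tcp',((np.array([451.3,-244.8])-C)@v,(np.array([451.3,-244.8])-C)@u))
print(rect(pts(brass(w),w,40,(450,-245),85,1)))
```

```text
foot bottom edge [[-25.5, 27.4], [29.4, 27.6]] top edge [[-25.2, 27.3], [28.9, 27.4]]
stand [[-51.3, 51.0], [51.4, 50.9]] tcp (np.float64(0.8827418114686777), np.float64(-0.889250748824579))
[ 449.2 -241.8  103.7   98.5   16.4]
```

```bash
python3 -m pendant '[[15,-1.5,0,-3,0,0,0],[15,0,0,-3,0,0,0],[15,0,0,-2,0,0,0],[15,0,0,0,0,0,0],[15,0,0,0,0,0,0]]';python3 -m pendant '[[15,0,0,-1,0,0,0],[15,0,0,-0.5,0,0,0],[15,0,0,0,0,0,0],[15,0,0,0,0,0,0]]';python3 -m pendant '[[15,0,0,-0.7,0,0,0],[15,0,0,0,0,0,0],[15,0,0,0,0,0,0]]'
```

```text
time: 25.1
tcp_pos: [448.8, -245.1, 115.6]
ee_rot: [0.0, 0.597, 0.802, 0.0]
ft_force: [-0.2, 0.4, -2.4]
finger_gap: 0.344
finger_force: 46.7
time: 25.5
tcp_pos: [449.1, -245.1, 114.6]
ee_rot: [0.0, 0.597, 0.802, 0.0]
ft_force: [-0.0, 1.1, 3.6]
finger_gap: 0.348
finger_force: 47.2
time: 25.8
tcp_pos: [449.2, -245.2, 114.5]
ee_rot: [0.0, 0.597, 0.802, 0.0]
ft_force: [-0.8, 2.1, 9.0]
finger_gap: 0.346
finger_force: 47.9
```

```bash
python3 -m pendant '[[85,0,0,0,0,0,0],[85,0,0,0,0,0,0],[85,0,0,0,0,0,0],[85,0,0,0,0,0,0],[85,0,0,0,0,0,0],[85,0,0,0,0,0,0],[85,0,0,15,0,0,0],[85,0,0,30,0,0,0],[85,0,0,40,0,0,0],[85,0,0,40,0,0,0],[85,0,0,20,0,0,0],[85,0,0,0,0,0,0],[85,0,0,0,0,0,0]]'
python3 - <<'E'
from h import *
w=snap("wrist","w13");t=snap("top","t13")
a=cv2.resize(w["color"][110:250,190:330],(560,560),interpolation=cv2.INTER_CUBIC);cv2.imwrite("pics/c13.png",a)
h,s,v=cv2.split(cv2.cvtColor(t["color"],cv2.COLOR_BGR2HSV).astype(int))
b=((h>100)&(h<120)&(s>90)&(v>70)).astype(np.uint8);n,l,st,ce=cv2.connectedComponentsWithStats(b)
for i in range(1,n):
    if st[i,4]>60: print(st[i],onz(t,ce[i],63))
E
```

```text
time: 27.1
tcp_pos: [448.6, -244.8, 258.2]
ee_rot: [-0.0, 0.597, 0.802, 0.0]
ft_force: [-0.5, 0.2, -0.2]
finger_gap: 0.997
finger_force: 0.0
[300 137  17  17 210] [[ 596.42759253 -147.0768297 ]]
```

View pics/c13.png

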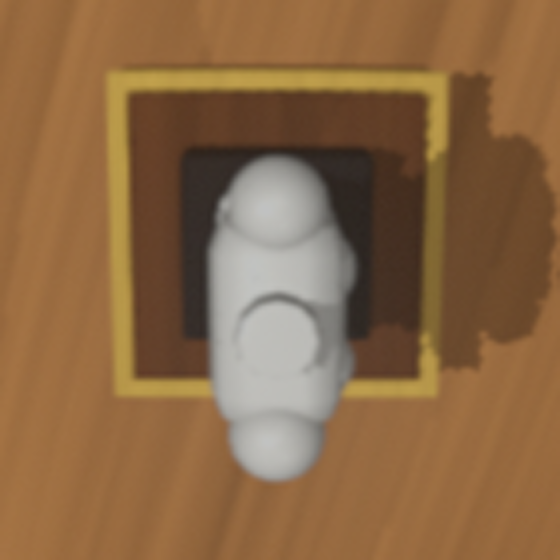

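The torso's foot (277,245) is centred and parallel in the square stand's outline. Now the globe.

```bash
python3 -m pendant '[[85,20,13,0,0,0,0],[85,35,23,0,0,0,0],[85,35,23,0,0,0,0],[85,35,23,-10,0,0,0],[85,22,15,-30,0,0,0],[85,0,0,-40,0,0,0],[85,0,0,0,0,0,0],[85,0,0,0,0,0,0]]'
python3 - <<'E'
from h import *
w=snap("wrist","w14")
h,s,v=cv2.split(cv2.cvtColor(w["color"],cv2.COLOR_BGR2HSV).astype(int))
b=((h>100)&(h<120)&(s>90)&(v>70)).astype(np.uint8);n,l,st,ce=cv2.connectedComponentsWithStats(b)
for i in range(1,n):
    if st[i,4]>300: print(st[i],ce[i],onz(w,ce[i],63,1))
E
```

```text
time: 28.0
tcp_pos: [594.7, -148.6, 177.4]
ee_rot: [-0.001, 0.597, 0.802, -0.001]
ft_force: [0.5, -0.2, 1.0]
finger_gap: 0.993
finger_force: 0.0
[ 232  163   57   56 2343] [259.58557405 190.236449  ] [[ 596.13407336 -148.43711634]]
```

```bash
python3 -m pendant '[[85,1,0.5,-30,0,0,0],[85,0,0,-40,0,0,0],[85,0,0,-35,0,0,0],[85,0,0,-18,0,0,0],[85,0,0,-10,0,0,0],[85,0,0,0,0,0,0],[85,0,0,0,0,0,0]]' 35
python3 -m pendant '[[40,0,0,0,0,0,0],[40,0,0,0,0,0,0],[40,0,0,0,0,0,0],[40,0,0,0,0,0,0],[40,0,0,0,0,0,0],[40,0,0,0,0,0,0],[40,0,0,0,0,0,0]]'
python3 -m pendant '[[40,0,0,8,0,0,0],[40,0,0,20,0,0,0],[40,0,0,35,0,0,0],[40,0,0,40,0,0,0],[40,0,0,40,0,0,0],[40,0,0,0,0,0,0],[40,0,0,0,0,0,0]]'
```

```text
time: 28.75
tcp_pos: [598.1, -148.3, 47.3]
ee_rot: [0.002, 0.597, 0.802, 0.001]
ft_force: [1.3, 0.3, 0.6]
finger_gap: 0.995
finger_force: 0.0
time: 29.45
tcp_pos: [597.1, -147.8, 46.7]
ee_rot: [0.0, 0.597, 0.802, 0.0]
ft_force: [-2.5, -0.2, 5.0]
finger_gap: 0.61
finger_force: 35.7
time: 30.15
tcp_pos: [596.7, -147.3, 189.1]
ee_rot: [0.0, 0.597, 0.802, 0.0]
ft_force: [-0.5, 0.4, -4.5]
finger_gap: 0.612
finger_force: 37.7
```

```bash
python3 -m pendant '[[40,2,18,0,0,0,0],[40,5,38,0,0,0,0],[40,5,38,0,0,0,0],[40,5,38,0,0,0,0],[40,5,38,0,0,0,0],[40,5,38,0,0,0,0],[40,5,38,0,0,0,0],[40,4,30,0,0,0,0],[40,0,7,0,0,0,0],[40,0,0,0,0,0,0],[40,0,0,0,0,0,0],[40,0,0,0,0,0,0]]'
python3 - <<'E'
from h import *
w=snap("wrist","w15");t=snap("top","t15")
for P,z in (("ring",30),):
  m=brass(w);m[185:,:]=0   # keep only far arc
  q=pts(m,w,z,(633,136),62,1);r=np.linalg.norm(q-q.mean(0),axis=1)
  from scipy.optimize import least_squares
  f=least_squares(lambda p:np.linalg.norm(q-p[:2],axis=1)-48.5,[633,136],loss="soft_l1");print(len(q),f.x,np.abs(f.fun).mean())
E
```

```text
time: 31.35
tcp_pos: [632.5, 132.9, 187.9]
ee_rot: [0.0, 0.598, 0.801, -0.001]
ft_force: [-0.6, -1.2, -3.5]
finger_gap: 0.608
finger_force: 37.7
1406 [634.36779625 136.58604323] 15.656416332418939
```

View pics/w15.png

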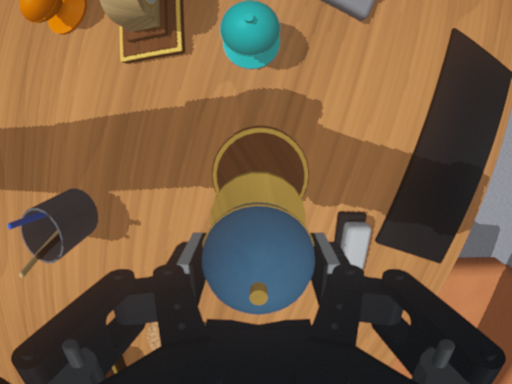

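The globe hangs over the round stand (ring at (261,170), globe at (258,255)), clear of the turquoise decoy. Lowering it.

```bash
python3 -m pendant '[[40,0.5,1.5,-20,0,0,0],[40,0,0,-35,0,0,0],[40,0,0,-30,0,0,0],[40,0,0,-15,0,0,0],[40,0,0,-8,0,0,0],[40,0,0,0,0,0,0],[40,0,0,0,0,0,0],[40,0,0,0,0,0,0]]'
```

```text
time: 32.25
tcp_pos: [634.5, 137.1, 82.1]
ee_rot: [0.001, 0.597, 0.802, 0.001]
ft_force: [0.9, 1.0, -3.8]
finger_gap: 0.613
finger_force: 37.6
```

```bash
python3 -m pendant '[[40,-0.7,-0.5,-3,0,0,0],[40,0,0,-3,0,0,0],[40,0,0,-1.5,0,0,0],[40,0,0,0,0,0,0],[40,0,0,0,0,0,0]]';python3 -m pendant '[[40,0,0,-1,0,0,0],[40,0,0,-1,0,0,0],[40,0,0,0,0,0,0]]'
```

```text
time: 32.75
tcp_pos: [632.6, 136.5, 72.8]
ee_rot: [-0.0, 0.597, 0.802, -0.0]
ft_force: [0.2, 0.0, -3.3]
finger_gap: 0.615
finger_force: 37.6
time: 33.05
tcp_pos: [632.8, 136.6, 71.8]
ee_rot: [0.0, 0.597, 0.802, 0.0]
ft_force: [-2.7, -0.4, 3.6]
finger_gap: 0.607
finger_force: 38.1
```

Contact. I release, rise and check everything.

```bash
python3 -m pendant '[[40,0,0,-0.5,0,0,0],[85,0,0,0,0,0,0],[85,0,0,0,0,0,0],[85,0,0,0,0,0,0],[85,0,0,0,0,0,0],[85,0,0,0,0,0,0],[85,0,0,15,0,0,0],[85,0,0,30,0,0,0],[85,0,0,40,0,0,0],[85,0,0,40,0,0,0],[85,0,0,40,0,0,0],[85,0,0,0,0,0,0],[85,0,0,0,0,0,0]]'
python3 - <<'E'
from h import *
w=snap("wrist","w16");s=snap("scene","s16")
a=cv2.resize(w["color"][120:260,180:340],(400,350),interpolation=cv2.INTER_CUBIC)
b=cv2.resize(s["color"][100:300,140:370],(400,350),interpolation=cv2.INTER_CUBIC)
cv2.imwrite("pics/v16.png",np.hstack([a,b]))
h,S,v=cv2.split(cv2.cvtColor(w["color"],cv2.COLOR_BGR2HSV).astype(int))
m=((h>100)&(h<120)&(S>90)&(v>70)).astype(np.uint8);n,l,st,ce=cv2.connectedComponentsWithStats(m)
for i in range(1,n):
    if st[i,4]>300: print(st[i],ce[i],onz(w,ce[i],88,1))
q=pts(brass(w),w,30,(633,136),62,1);print(cv2.fitEllipse(cv2.convexHull(q.astype(np.float32))))
E
```

```text
time: 34.35
tcp_pos: [633.1, 136.5, 237.5]
ee_rot: [0.001, 0.597, 0.802, 0.001]
ft_force: [-1.0, -0.6, -0.8]
finger_gap: 0.997
finger_force: 0.0
[ 235  156   47   50 1653] [258.64791289 178.91591047] [[634.02397698 139.09937154]]
((633.5530395507812, 136.7657012939453), (99.53790283203125, 100.25910949707031), 9.802204132080078)
```

View pics/v16.png

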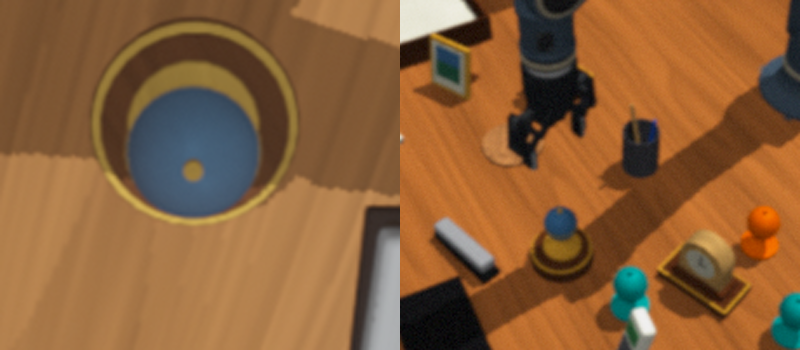

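The globe stands upright in the middle of the round stand, with foot margins of 35 and 37 px in the crop. The clock is on the oblong stand and the coaster is empty. Handing in.

```bash
python3 -c "
from cell import arm
print(arm.job_done())"
```

```text
the job is handed in; nothing more can be done
None
```

The job is handed in: the statuette is on the square stand, the globe on the round one and the clock on the oblong one, each centred to within about 1–3 mm and lined up in the last pictures, with the coaster empty after about 34 of the 115 s allowed.

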